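# Check a foam pump bottle for a free pump and a dry neck

## Task

Check the white foam pump bottle before it is packed: while it stands in the wooden rack, press its pump head all the way down to the stop and let it spring right back up. Then draw the bottle out of the rack and tip it about half-way over (some 45 degrees) with the spout side downward, as if to see whether the neck seeps. Finish while still holding it like that, still, in the gripper with its base at least 15 cm above the table and clear of the rack and its bottles, and leave the two small amber bottles standing in the rack and the red-banded jar where it is.

Things in the scene. Friction and masses are not known exactly. Their poses are not given: they have to be found in the camera images.
- foam_bottle: white foam pump bottle, 107 mm tall, about 75 g, loose in the rack's middle hole, underside 9 mm above the table. Origin in the plane of its underside, 7.5 mm off the bottle's axis toward the spout; z up to the head, spout points to -x (roughly the rack's -x). Round body 37 mm in diameter up to 66 mm.
- bottle_neck (a point): middle of the neck collar, on the bottle's axis 75 mm above its underside. The collar, 32 mm in diameter, runs from 66 to 84 mm: a good place to grip, jaws closing along the bottle's y so that they miss the spout (12 mm wide, at 95 to 105 mm, reaching 33 mm from the axis).
- pump_top (a point): centre of the pump head's top face, on the bottle's axis 107 mm above its underside (116 mm above the table in the rack); the head is 24 mm in diameter and 13 mm high. Moves down with the head.
- foam_bottle_pump (a joint): how far the pump head is pressed down, m: 0 fully up, 0.009 down at the stop. A spring returns it; holding it at the stop takes 8 N (about 0.9 N per mm), beyond which it is rigid.
- rack: plywood bottle rack fixed to the table, 74 (x) by 288 (y) mm, 50 mm high at the end cheeks; origin under its centre, z up. Top board (upper face 46 mm above the table) with three round 42 mm holes in a row along y, at -88, 0 and +88 mm; bottles stand in shallow recesses 9 mm above the table and are free once the underside is above 46 mm.
- amber_left: small amber bottle with black cap, 38 mm in diameter, 78 mm tall, loose in the rack's hole at y = +88 mm (top 87 mm above the table); origin at the centre of its underside, z up its axis. Leave it.
- amber_right: the same kind of small amber bottle, in the rack's hole at y = -88 mm. Leave it.
- red_jar: white lidded jar with a red band, 68 mm in diameter, 56 mm tall, standing loose on the table between the rack and the robot, to the right; origin at the centre of its underside. Leave it.

How it is judged:
By the outcome, as a careful person would: the job done as asked, in the order asked, and still so for the second after the job is handed in, while the arm keeps its last pose, push and grip.
It also fails if it takes over 48 s, if anything falls off the work surface, if the arm or the gripper's body presses on something with over 40 N, if the wrist force passes 120 N, or if a joint passes its speed limit or range.

## Robot

A 6-joint arm with a two-finger parallel gripper is mounted at the origin on the work surface; the furniture and walls round the work are solid. World frame = base frame: x ahead of the robot, y to its left, z up, the work surface at z = 0. Lengths are in m, angles in rad, forces in N, time in s.
With the tool pointing down it reaches from about 0.35 to 0.975 m from the base axis. Payload 4.9 kg.
Tool frame: the origin (TCP) lies at the very end of the fingers, on their centre line; the grasp point (between the pads) lies 19 mm behind it; z points along the fingers, x is the direction in which the jaws open and shut, and the axes are right-handed (so a half turn about z gives the same grasp; the last joint's range is limited). The gripper opens to 85 mm and grips with 20 to 120 N. Pads are 22 mm wide; open, the fingers measure 114 mm over their backs; the gripper's body (76 mm by 85 mm) begins 54 mm behind the grasp point. The pads swing forward as they close: fully open they stand 13 mm farther back than shut.
Start: joints at [1.071, 0.053, 1.613, -0, 1.476, -0.119], TCP at [0.232, 0.58, 0.231] pointing down, gripper open.
Joint ranges: [-3.01, 3.01], [-1.01, 2.22], [0.06, 2.58], [-1.02, 4.17], [0.09, 2.62], [-3.14, 3.14]. Speed limits (rad/s): [2.57, 2.57, 3.14, 3.14, 3.14, 3.14].

## Interface

Orientations are given as a rotation vector (axis times angle).
In Python, from station import ctrl gives the robot as it stands.
- The arm moves only by the shell command python3 -m handwheel 'ROWS' [OPENING] [FORCE]. ROWS is a JSON object of lists of equal length, an entry for each row: "offset": the shift along the world's x, y, z in units of 40 mm (1.0 is 40 mm), a list of three; "roll": the turn about the world's z in units of 6 degrees (1.0 is 6 degrees). A call has exactly 10 rows; each row is the pose to reach, as a shift and turn from the pose commanded when the call began; what a row does not reach only later rows make up. A row lasts 1/10 s, in which the tool goes at most 50 mm and 8.59 degrees, less where a joint would pass 70% of its speed; a pose out of reach is approached as far as the arm can. A call with a gripper value outside its range is refused whole. OPENING is the finger opening in mm, from 0 to 85.4, set as the call begins (- or left out, the last holds). The fingers move at their own pace and stop on an object; FORCE is the grip in N (left out, the last holds). Time passes only in rows, so rows that repeat a pose let the fingers close, or fill a call up. It gives the time, the measured TCP pose, the force and the opening at its end, in the units of the state.
- ctrl.get_obs(): the state, without advancing time (a new reading comes with each control period).
- ctrl.get_image(name): name is "side" or "top"; returns a dict with "img" (384x512x3 uint8, red, green, blue), "fx", "fy", "cx", "cy" (pixels), "T" (4x4, takes a point from camera to world coordinates). Camera axes: x right, y down, z forward; pixel columns grow to the right and rows downward; lengths in m; the calibration is good to about 2 mm. A picture is of the moment at which its call begins. There is no depth.
- ctrl.finish_job(): hands the job in, once; it reports no verdict.
The state is a dict: "t": time; "q": joint angles; "dq": joint speeds; "effort": joint torques, N m; "tool_pos": TCP position; "tool_rot": TCP orientation; "contact_force": force on the tool from outside, world axes, zero at the start; "wrist_torque": the same for the moment, N m; "opening": finger opening in m.
Only numpy, scipy, OpenCV 4.12 (cv2) and the standard library are available. Lean on these libraries where they do the work, as an engineer would, in place of code of your own. Each camera call takes 0.05 s, during which the arm holds its last target.

## Working session

There is one attempt and no reset: what is moved stays moved. The work goes in short steps, Python scripts to look and compute and a shell command to move; the robot and the scene stay as the last step left them, time stands still between calls to the robot, and variables do not carry over. Pictures are saved under pics/ and viewed, and the job is handed in when it is done.

```bash
mkdir -p pics; ls; cat > h.py <<'E'
import numpy as np,cv2
from station import ctrl
def snap(n,tag):
    d=ctrl.get_image(n); cv2.imwrite(f'pics/{tag}.png',cv2.resize(d['img'][:,:,::-1],None,fx=1.5,fy=1.5,interpolation=cv2.INTER_CUBIC)); return d
def proj(d,p):
    T=np.array(d['T']);c=np.linalg.inv(T)@np.append(p,1);return np.array([d['fx']*c[0]/c[2]+d['cx'],d['fy']*c[1]/c[2]+d['cy']])
def atz(d,u,v,z):
    T=np.array(d['T']);r=T[:3,:3]@np.array([(u-d['cx'])/d['fx'],(v-d['cy'])/d['fy'],1]);o=T[:3,3];return o+r*(z-o[2])/r[2]
E
python3 - <<'E'
from h import *
for n in('side','top'):
    d=snap(n,n+'0'); print(n,d['fx'],d['cx'],d['cy'],np.round(d['T'],3))
print(ctrl.get_obs())
E
```

```text
pics
side 489.32211072686584 254.49632400850103 192.0542662622078 [[ 0.997 -0.043  0.059  0.459]
 [-0.072 -0.425  0.902 -1.194]
 [-0.014 -0.904 -0.427  0.55 ]
 [ 0.     0.     0.     1.   ]]
top 453.382899978083 250.2568683722588 188.29269237940923 [[ 2.000e-02 -9.790e-01  2.030e-01  3.210e-01]
 [-1.000e+00 -2.000e-02  6.000e-03 -2.240e-01]
 [-1.000e-03 -2.030e-01 -9.790e-01  1.032e+00]
 [ 0.000e+00  0.000e+00  0.000e+00  1.000e+00]]
{'t': 0.1, 'q': array([ 1.07099998e+00,  5.33026973e-02,  1.61415775e+00, -1.83096595e-06,
        1.47599006e+00, -1.18971168e-01]), 'dq': array([ 0.00033874, -0.0004476 , -0.00198338,  0.00204866, -0.00051364,
        0.00056537]), 'effort': array([ 4.47018056e-05, -3.94903314e+01, -3.71364427e+01, -1.21089074e-04,
        3.94122937e-03,  1.00517823e-06]), 'tool_pos': array([0.23201663, 0.57973445, 0.23017797]), 'tool_rot': array([ 2.60102322e+00,  1.76037420e+00, -2.59185351e-03]), 'contact_force': array([ 0.08888393, -0.36719307, -0.35811289]), 'wrist_torque': array([-0.02858666,  0.03418871,  0.03864513]), 'opening': 0.08521806222496439}
```

View pics/side0.png

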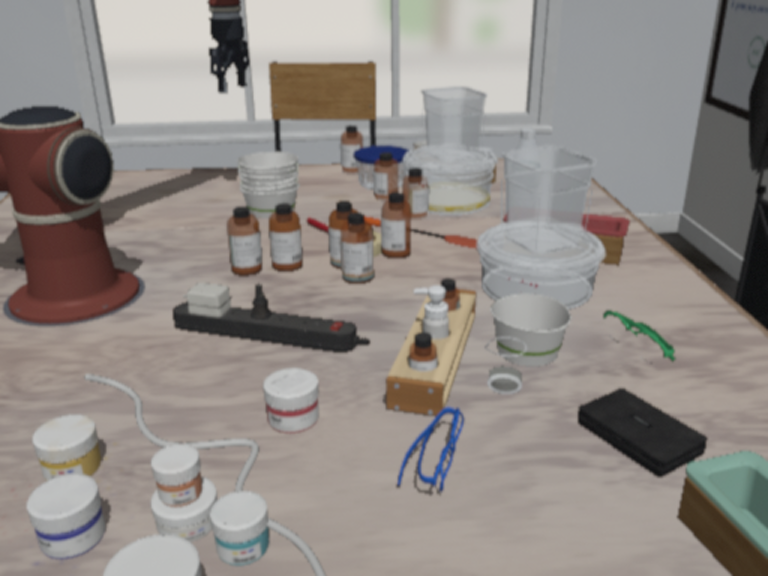

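View pics/top0.png

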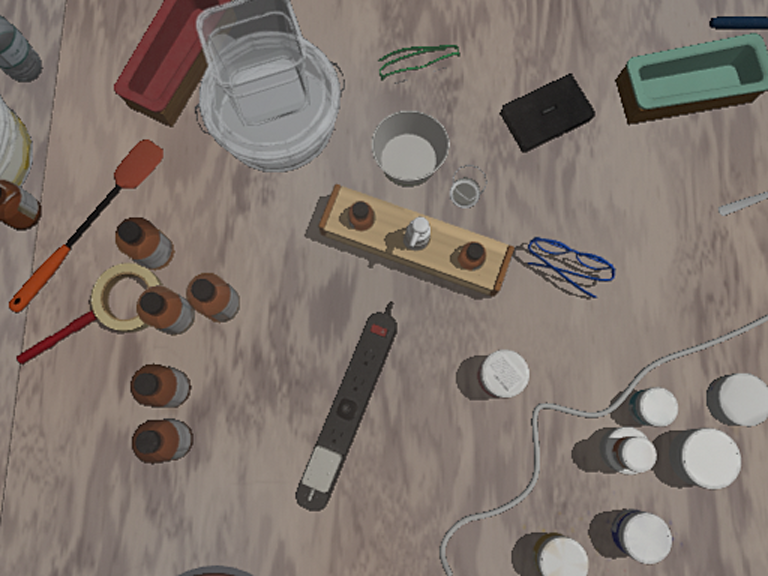

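```bash
python3 - <<'E'
from h import *
d=ctrl.get_image('top');i=d['img'][110:210,200:360,::-1];cv2.imwrite('pics/zt.png',cv2.resize(i,None,fx=5,fy=5,interpolation=cv2.INTER_CUBIC))
d=ctrl.get_image('side');i=d['img'][180:280,250:390,::-1];cv2.imwrite('pics/zs.png',cv2.resize(i,None,fx=5,fy=5,interpolation=cv2.INTER_CUBIC))
E
```

```text
(no output)
```

View pics/zt.png

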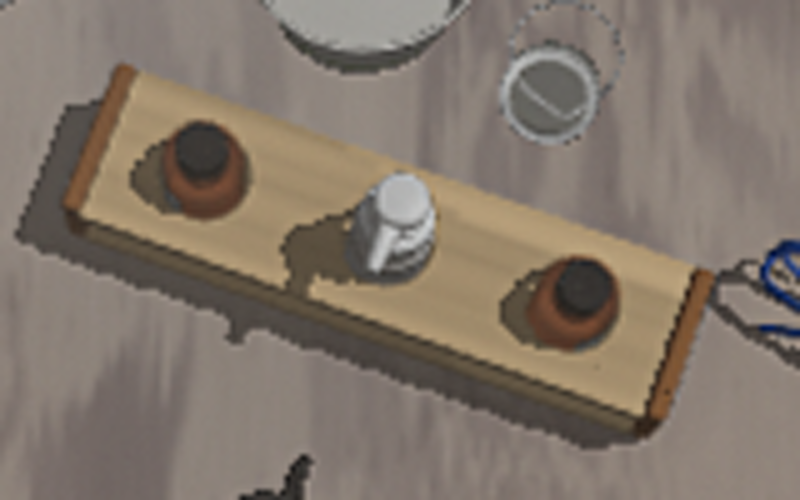

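View pics/zs.png

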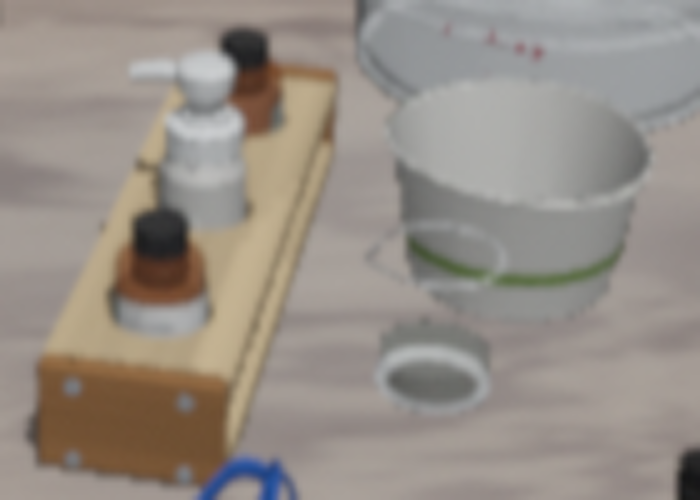

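```bash
python3 - <<'E'
from h import *
o=lambda u,v:(200+u/5,110+v/5)
import station
d=ctrl.get_image('top');s=ctrl.get_image('side')
A=lambda u,v,z:atz(d,*o(u,v),z)
head=A(403,195,.116);tip=A(377,268,.109);al=A(203,147,.087);ar=A(583,285,.087)
print('head',head,'tip',tip,'amb',al,ar,(al+ar)/2,np.linalg.norm(al-ar))
ax=(al-ar)[:2];print('rack yaw',np.degrees(np.arctan2(-ax[0],ax[1])))
v=(tip-head)[:2];print('spout dir',np.degrees(np.arctan2(v[1],v[0])),np.linalg.norm(v))
# rack corners top cheeks z=.05
c=[A(*p,.05) for p in((122,66),(68,207),(712,270),(645,420))];print(np.round(c,4));print('centre',np.mean(c,0))
print('side head',atz(s,250+205/5,180+66/5,.116), 'proj of head in side zs',(proj(s,head)-[250,180])*5)
# bowl rim, glass
print('glass base',A(548,95,.0),'bowl base edge',A(360,70,0))
print('bowl near rim top', A(290,0,.07),A(360,38,.07))
print('jar',atz(d,505/1.5,373/1.5,.056))
E
```

```text
head [ 0.59574971 -0.2809893   0.116     ] tip [ 0.56572135 -0.27071422  0.109     ] amb [ 0.62445951 -0.19560171  0.087     ] [ 0.56579172 -0.36037687  0.087     ] [ 0.59512562 -0.27798929  0.087     ] 0.17490787364086824
rack yaw -19.598145758950107
spout dir 161.1101201498496 0.03173766927323836
[[ 0.6742 -0.1566  0.05  ]
 [ 0.607  -0.1345  0.05  ]
 [ 0.5835 -0.4234  0.05  ]
 [ 0.5145 -0.3925  0.05  ]]
centre [ 0.5947861  -0.27673815  0.05      ]
side head [ 0.59346324 -0.28944411  0.116     ] proj of head in side zs [207.63648385  57.07792999]
glass base [ 0.68166312 -0.35707531  0.        ] bowl base edge [ 0.69244357 -0.26717374  0.        ]
bowl near rim top [ 0.69967755 -0.23246456  0.07      ] [ 0.68228335 -0.26409907  0.07      ]
jar [ 0.39455536 -0.40605856  0.056     ]
```

```bash
python3 -m handwheel '{"offset":[[0.4,-1.0,0.3],[0.9,-2.1,0.6],[1.3,-3.2,0.9],[1.8,-4.2,1],[2.3,-5.3,1],[2.7,-6.4,1],[3.2,-7.5,1],[3.6,-8.6,1],[4.1,-9.7,1],[4.55,-10.75,1]],"roll":[0,0,0,0,0,0.1,0.2,0.3,0.4,0.42]}' 0
```

```text
t: 1.3
tool_pos: [0.4147, 0.1483, 0.2716]
tool_rot: [2.562, 1.818, 0.002]
contact_force: [0.9, -0.2, 0.3]
opening: 0.0001
```

```bash
python3 -m handwheel '{"offset":[[0.5,-1.1,0],[0.95,-2.2,0],[1.4,-3.3,0],[1.9,-4.4,0],[2.3,-5.5,0],[2.8,-6.6,0],[3.2,-7.7,0],[3.7,-8.8,0],[4.2,-9.9,-0.3],[4.53,-10.75,-0.7]],"roll":[0,0,0,0,0,0,0,0,0,0]}'
python3 - <<'E'
from h import *
d=snap('top','t1');i=d['img'][110:210,200:360,::-1];cv2.imwrite('pics/zt1.png',cv2.resize(i,None,fx=5,fy=5,interpolation=cv2.INTER_CUBIC))
d=ctrl.get_image('side');i=d['img'][150:280,220:390,::-1];cv2.imwrite('pics/zs1.png',cv2.resize(i,None,fx=4,fy=4,interpolation=cv2.INTER_CUBIC))
o=ctrl.get_obs();print(o['tool_pos'],o['tool_rot'],o['contact_force'],o['q'])
E
```

```text
t: 2.3
tool_pos: [0.5967, -0.2828, 0.244]
tool_rot: [2.561, 1.815, 0.001]
contact_force: [0.1, 0.2, 0.3]
opening: -0.0
[ 0.59473001 -0.28319845  0.23887624] [-2.56225462 -1.80979122  0.00466445] [-0.40532481  0.2693531  -0.85269311] [-5.56892090e-01  1.30193091e-01  1.51774800e+00 -9.43011489e-04
  1.49907612e+00 -1.78674213e+00]
```

View pics/zs1.png

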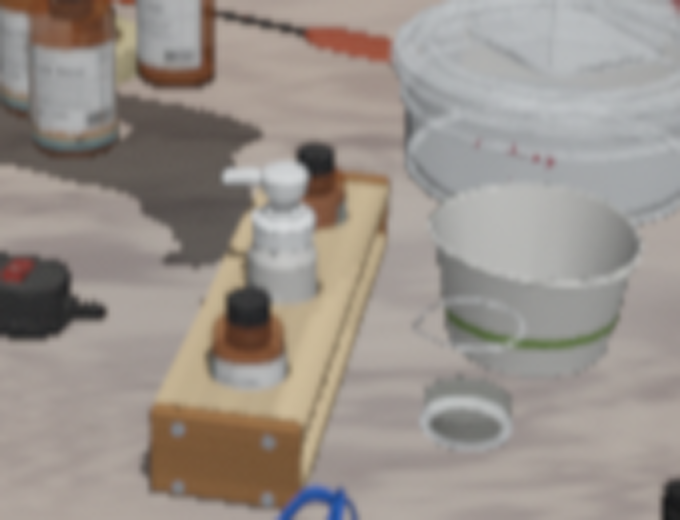

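```bash
python3 -m handwheel '{"offset":[[0,0,-0.8],[0,0,-1.6],[0,0,-2.3],[0,0,-2.7],[0,0,-2.9],[0,0,-3.0],[0,0,-3.1],[0,0,-3.2],[0,0,-3.25],[0,0,-3.25]],"roll":[0,0,0,0,0,0,0,0,0,0]}'
python3 - <<'E'
from h import *
o=ctrl.get_obs();print(o['tool_pos'],o['contact_force'])
d=ctrl.get_image('side');i=d['img'][130:280,220:390,::-1];cv2.imwrite('pics/zs2.png',cv2.resize(i,None,fx=4,fy=4,interpolation=cv2.INTER_CUBIC))
d=ctrl.get_image('top');i=d['img'][90:220,200:360,::-1];cv2.imwrite('pics/zt2.png',cv2.resize(i,None,fx=4,fy=4,interpolation=cv2.INTER_CUBIC))
E
```

```text
t: 3.4
tool_pos: [0.5959, -0.28, 0.114]
tool_rot: [2.561, 1.817, 0.001]
contact_force: [-0.4, 1.2, 1.3]
opening: 0.0002
[ 0.59588463 -0.2800496   0.11399279] [-0.36349491  1.21717247  1.34503586]
```

View pics/zs2.png

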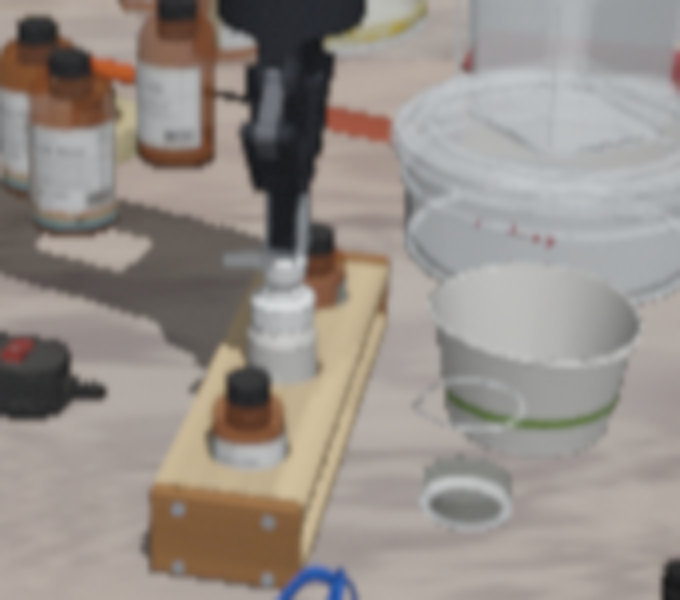

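View pics/zt2.png

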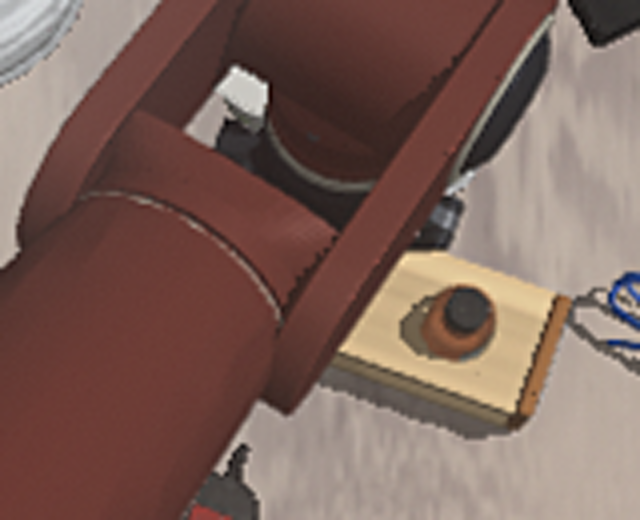

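```bash
python3 -m handwheel '{"offset":[[0,0,-0.04],[0,0,-0.08],[0,0,-0.12],[0,0,-0.16],[0,0,-0.18],[0,0,-0.2],[0,0,-0.22],[0,0,-0.22],[0,0,-0.22],[0,0,-0.22]],"roll":[0,0,0,0,0,0,0,0,0,0]}'
```

```text
t: 4.5
tool_pos: [0.5965, -0.2803, 0.1066]
tool_rot: [2.56, 1.816, 0.002]
contact_force: [-0.0, 0.6, 8.5]
opening: 0.0002
```

```bash
python3 -m handwheel '{"offset":[[0,0,-0.02],[0,0,-0.04],[0,0,-0.06],[0,0,-0.08],[0,0,-0.08],[0,0,-0.08],[0,0,-0.08],[0,0,-0.08],[0,0,-0.08],[0,0,-0.08]],"roll":[0,0,0,0,0,0,0,0,0,0]}'
```

```text
t: 5.5
tool_pos: [0.598, -0.2814, 0.1066]
tool_rot: [2.557, 1.814, 0.004]
contact_force: [-1.6, 0.4, 16.0]
opening: -0.0002
```

```bash
python3 -m handwheel '{"offset":[[0,0,0.1],[0,0,0.2],[0,0,0.3],[0,0,0.4],[0,0,0.6],[0,0,0.9],[0,0,1.2],[0,0,1.5],[0,0,1.5],[0,0,1.5]],"roll":[0,0,0,0,0,0,0,0,0,0]}'
python3 - <<'E'
from h import *
d=ctrl.get_image('side');i=d['img'][150:280,220:390,::-1];cv2.imwrite('pics/zs3.png',cv2.resize(i,None,fx=4,fy=4,interpolation=cv2.INTER_CUBIC))
E
```

```text
t: 6.5
tool_pos: [0.5958, -0.28, 0.1621]
tool_rot: [2.561, 1.817, 0.001]
contact_force: [0.2, 0.2, 0.3]
opening: 0.0
```

View pics/zs3.png

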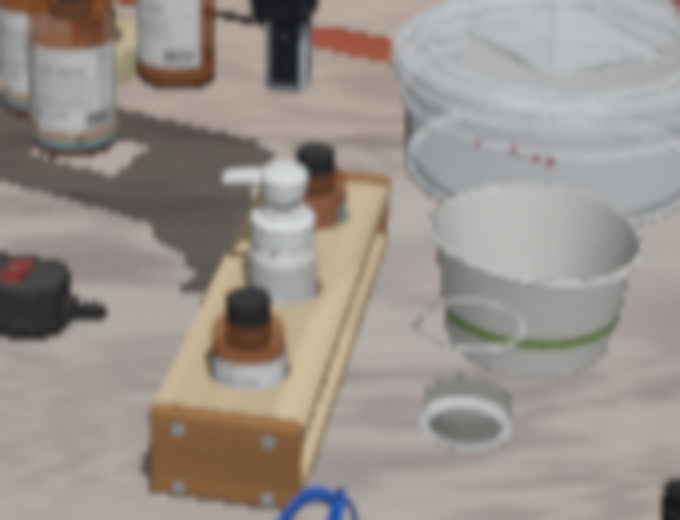

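```bash
python3 -m handwheel '{"offset":[[0,0,0],[0,0,0],[0,0,-0.2],[0,0,-0.5],[0,0,-0.9],[0,0,-1.3],[0,0,-1.6],[0,0,-1.85],[0,0,-2.03],[0,0,-2.03]],"roll":[0,0,0,0,0,0,0,0,0,0]}' 60 20 && python3 -m handwheel '{"offset":[[0,0,0],[0,0,0],[0,0,0],[0,0,0],[0,0,0],[0,0,0],[0,0,0],[0,0,0],[0,0,0],[0,0,0]],"roll":[0,0,0,0,0,0,0,0,0,0]}' 20 25
python3 - <<'E'
from h import *
d=ctrl.get_image('side');i=d['img'][150:280,220:390,::-1];cv2.imwrite('pics/zs4.png',cv2.resize(i,None,fx=4,fy=4,interpolation=cv2.INTER_CUBIC))
E
```

```text
t: 7.55
tool_pos: [0.5948, -0.2794, 0.0785]
tool_rot: [-2.561, -1.816, 0.001]
contact_force: [0.1, 0.1, 0.2]
opening: 0.0599
t: 8.55
tool_pos: [0.5961, -0.2802, 0.0812]
tool_rot: [2.561, 1.817, 0.001]
contact_force: [-0.7, 0.4, 5.1]
opening: 0.0307
```

View pics/zs4.png

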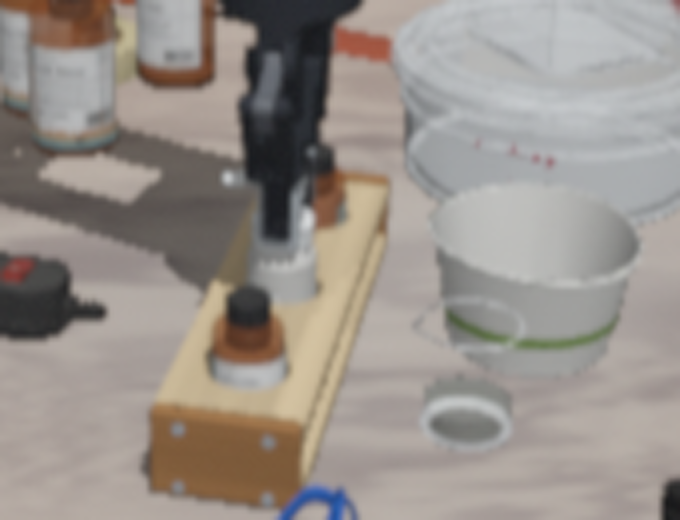

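```bash
python3 -m handwheel '{"offset":[[0,0,0.05],[0,0,0.2],[0,0,0.4],[0,0,0.6],[0,0,0.8],[0,0,1.0],[0,0,1.2],[0,0,1.35],[0,0,1.35],[0,0,1.35]],"roll":[0,0,0,0,0,0,0,0,0,0]}'
python3 - <<'E'
from h import *
d=ctrl.get_image('side');i=d['img'][130:280,220:390,::-1];cv2.imwrite('pics/zs5.png',cv2.resize(i,None,fx=4,fy=4,interpolation=cv2.INTER_CUBIC))
E
```

```text
t: 9.6
tool_pos: [0.5955, -0.2798, 0.1342]
tool_rot: [2.562, 1.818, 0.0]
contact_force: [0.4, 0.4, -0.7]
opening: 0.0305
```

View pics/zs5.png

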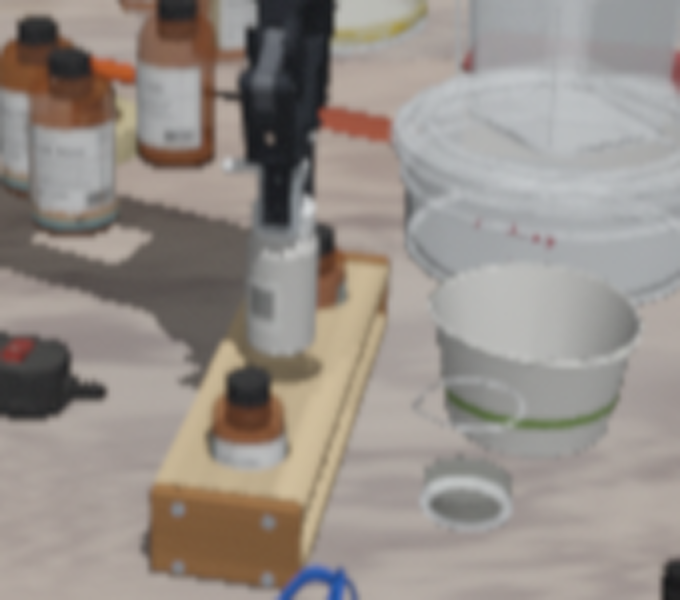

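```bash
python3 -m handwheel '{"offset":[[0,0,-0.1],[0,0,-0.25],[0,0,-0.4],[0,0,-0.55],[0,0,-0.65],[0,0,-0.65],[-0.03,0.01,-0.65],[-0.06,0.02,-0.65],[-0.06,0.02,-0.65],[-0.06,0.02,-0.65]],"roll":[0,0,0,0,0,0,0,0,0,0]}' - 20
python3 -m handwheel '{"offset":[[-0.04,0.015,0.01],[-0.09,0.03,0.02],[-0.14,0.05,0.03],[-0.19,0.065,0.04],[-0.24,0.08,0.05],[-0.29,0.1,0.05],[-0.34,0.12,0.06],[-0.39,0.135,0.06],[-0.44,0.15,0.06],[-0.44,0.15,0.06]],"roll":[0,0,0,0,0,0,0,0,0,0]}'
python3 - <<'E'
from h import *
d=ctrl.get_image('side');i=d['img'][130:280,220:390,::-1];cv2.imwrite('pics/zs6.png',cv2.resize(i,None,fx=4,fy=4,interpolation=cv2.INTER_CUBIC))
E
```

```text
t: 10.65
tool_pos: [0.5933, -0.2791, 0.1085]
tool_rot: [2.562, 1.817, 0.001]
contact_force: [0.2, -0.1, -1.3]
opening: 0.0304
t: 11.65
tool_pos: [0.5754, -0.2729, 0.1107]
tool_rot: [2.562, 1.818, 0.0]
contact_force: [1.7, -0.4, -0.1]
opening: 0.0305
```

View pics/zs6.png

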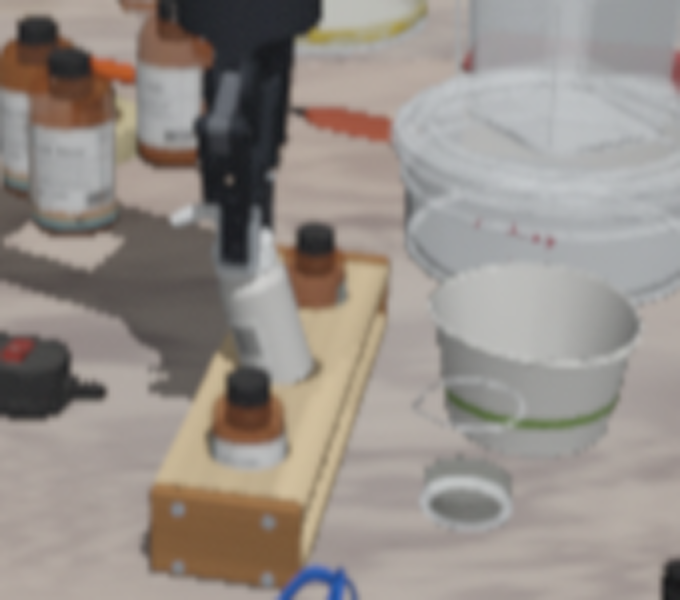

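```bash
python3 -m handwheel '{"offset":[[-0.06,0.02,0],[-0.13,0.045,-0.01],[-0.2,0.07,-0.02],[-0.27,0.09,-0.03],[-0.34,0.12,-0.045],[-0.41,0.14,-0.06],[-0.48,0.165,-0.08],[-0.55,0.19,-0.1],[-0.58,0.2,-0.11],[-0.58,0.2,-0.11]],"roll":[0,0,0,0,0,0,0,0,0,0]}'
python3 - <<'E'
from h import *
d=ctrl.get_image('side');i=d['img'][130:280,220:390,::-1];cv2.imwrite('pics/zs7.png',cv2.resize(i,None,fx=4,fy=4,interpolation=cv2.INTER_CUBIC))
E
```

```text
t: 12.7
tool_pos: [0.552, -0.2648, 0.1059]
tool_rot: [-2.562, -1.817, 0.0]
contact_force: [1.6, -0.2, 0.1]
opening: 0.0302
```

View pics/zs7.png

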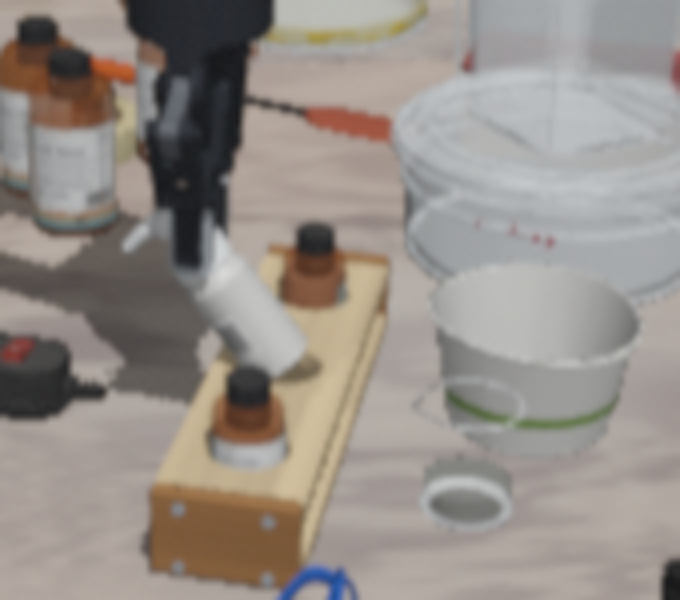

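```bash
python3 -m handwheel '{"offset":[[-0.05,0.015,-0.02],[-0.1,0.03,-0.045],[-0.15,0.05,-0.07],[-0.2,0.07,-0.1],[-0.25,0.085,-0.125],[-0.3,0.1,-0.15],[-0.31,0.105,-0.16],[-0.31,0.105,-0.16],[-0.31,0.105,-0.16],[-0.31,0.105,-0.16]],"roll":[0,0,0,0,0,0,0,0,0,0]}'
python3 - <<'E'
from h import *
d=ctrl.get_image('side');i=d['img'][130:280,220:390,::-1];cv2.imwrite('pics/zs8.png',cv2.resize(i,None,fx=4,fy=4,interpolation=cv2.INTER_CUBIC))
E
```

```text
t: 13.75
tool_pos: [0.5399, -0.2608, 0.0998]
tool_rot: [-2.562, -1.818, -0.0]
contact_force: [1.8, -0.8, 1.5]
opening: 0.0304
```

View pics/zs8.png

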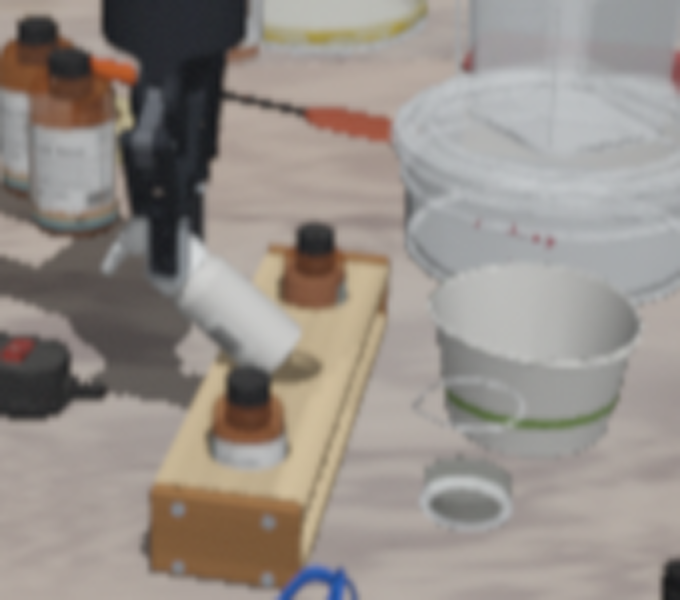

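```bash
python3 -m handwheel '{"offset":[[0,0,0],[0,0,0],[0,0,0.1],[0,0,0.3],[0,0,0.6],[0,0,1.0],[0,0,1.4],[0,0,1.8],[0,0,2.2],[0,0,2.6]],"roll":[0,0,0,0,0,0,0,0,0,0]}' - 50
python3 -m handwheel '{"offset":[[0,0,0.4],[0,0,0.8],[0,0,1.2],[0,0,1.5],[0,0,1.7],[0,0,1.7],[0,0,1.7],[0,0,1.7],[0,0,1.7],[0,0,1.7]],"roll":[0,0,0,0,0,0,0,0,0,0]}'
python3 - <<'E'
from h import *
d=ctrl.get_image('side');i=d['img'][60:280,200:390,::-1];cv2.imwrite('pics/zs9.png',cv2.resize(i,None,fx=2.7,fy=2.7,interpolation=cv2.INTER_CUBIC))
i=d['img'][70:200,210:340,::-1];cv2.imwrite('pics/zs10.png',cv2.resize(i,None,fx=4.6,fy=4.6,interpolation=cv2.INTER_CUBIC))
o=ctrl.get_obs();print(o['tool_pos'])
E
```

```text
t: 14.8
tool_pos: [0.54, -0.2608, 0.2056]
tool_rot: [2.562, 1.817, 0.0]
contact_force: [-0.8, 0.7, -0.2]
opening: 0.0296
t: 15.8
tool_pos: [0.5396, -0.2606, 0.271]
tool_rot: [-2.561, -1.817, 0.001]
contact_force: [-0.5, 0.2, -0.7]
opening: 0.0295
[ 0.53972015 -0.26068178  0.27117161]
```

View pics/zs9.png

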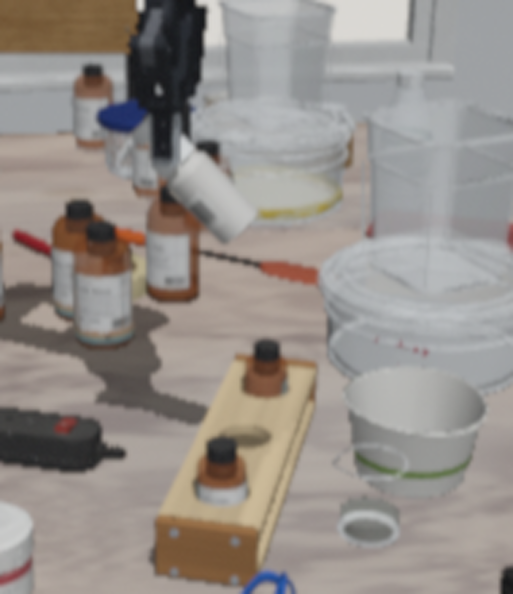

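View pics/zs10.png

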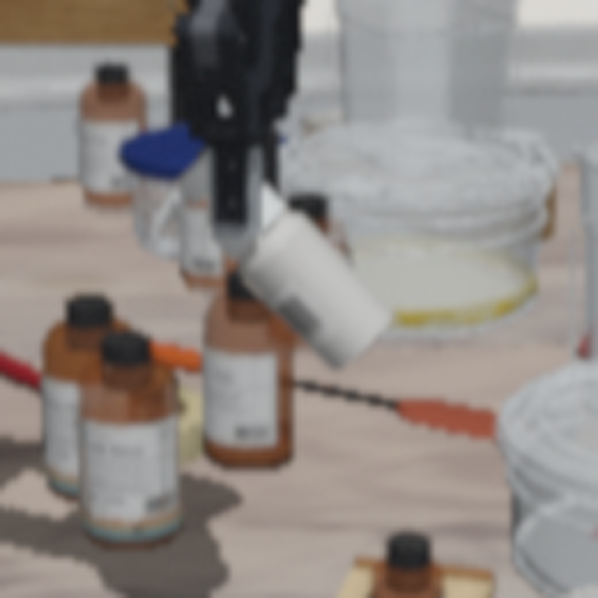

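```bash
python3 - <<'E'
from h import *
d=ctrl.get_image('side');o=ctrl.get_obs();tcp=o['tool_pos']
im=cv2.resize(d['img'][70:200,210:340,::-1],None,fx=4,fy=4,interpolation=cv2.INTER_CUBIC)
ims=[]
sp=np.radians(160.7);f=np.array([np.cos(sp),np.sin(sp),0]);l=np.cross([0,0,1],f)
for th in(40,45,50):
    t=np.radians(th);ax=np.sin(t)*f+np.cos(t)*np.array([0,0,1]);s=np.cross(l,ax)*1
    if s[2]>0:s=-s
    piv=tcp+[0,0,.007];base=piv-ax*.0795
    P=[];a=np.linspace(0,2*np.pi,40)
    for h in(0,.066):
        P+=[proj(d,base+ax*h+.0185*(np.cos(x)*s+np.sin(x)*l)) for x in a]
    hull=cv2.convexHull(np.array((np.array(P)-[210,70])*4,np.int32))
    c=im.copy();cv2.polylines(c,[hull],True,(0,0,255),1)
    q=[((proj(d,base+ax*.1+s*r)-[210,70])*4).astype(int) for r in(0,.033)]
    cv2.line(c,tuple(map(int,q[0])),tuple(map(int,q[1])),(0,255,0),1)
    ims.append(c[150:420,120:380]);print(th,'lowest base z',(base+s*.0185)[2])
cv2.imwrite('pics/fit.png',np.hstack(ims))
E
```

```text
40 lowest base z 0.2055371055648655
45 lowest base z 0.20903274501574357
50 lowest base z 0.21305577240424428
```

View pics/fit.png

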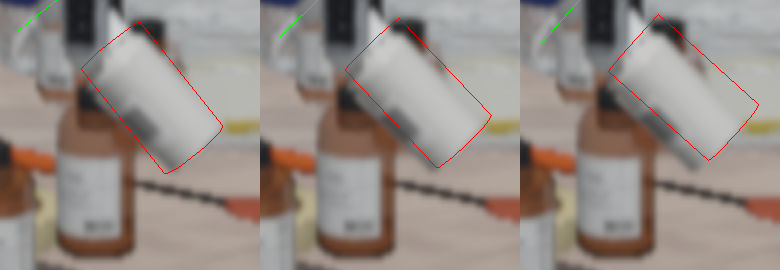

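```bash
python3 - <<'E'
from h import *
d=ctrl.get_image('side');o=ctrl.get_obs();tcp=o['tool_pos']
im=d['img']
sp=np.radians(160.7);f=np.array([np.cos(sp),np.sin(sp),0]);l=np.cross([0,0,1],f)
g=cv2.resize(im[70:200,210:340],None,fx=4,fy=4,interpolation=cv2.INTER_CUBIC)
gx=cv2.GaussianBlur(g,(0,0),3).astype(float)
G=np.hypot(cv2.Sobel(gx,cv2.CV_64F,1,0),cv2.Sobel(gx,cv2.CV_64F,0,1)).sum(2)
def edges(th,du,dv):
    t=np.radians(th);ax=np.sin(t)*f+np.cos(t)*np.array([0,0,1]);s=np.cross(l,ax)
    if s[2]>0:s=-s
    base=tcp+[0,0,.007]-ax*.0795
    a=np.linspace(0,2*np.pi,60)
    P=np.array([(proj(d,base+ax*h+.0185*(np.cos(x)*s+np.sin(x)*l))-[210,70])*4 for h in(0,.058) for x in a])
    return cv2.convexHull(P.astype(np.float32))[:,0]
res=[]
for th in range(34,58,2):
    H=edges(th,0,0);b=(-1,)
    # sample hull, skip the top cap
    top=proj(d,tcp+[0,0,.007]);top=(top-[210,70])*4
    pts=[]
    for i in range(len(H)):
        p,q=H[i],H[(i+1)%len(H)];n=max(1,int(np.linalg.norm(q-p)));pts+= [p+(q-p)*k/n for k in range(n)]
    pts=np.array(pts);pts=pts[np.linalg.norm(pts-top,axis=1)>95]
    for du in range(-16,17,1):
        for dv in range(-16,17,1):
            Q=np.round(pts+[du,dv]).astype(int);b=max(b,(G[Q[:,1],Q[:,0]].mean(),du,dv))
    res.append((th,)+tuple(np.round(b,0)))
for r in res:print(r)
c=g[:,:,::-1].copy();th,_,du,dv=max(res,key=lambda r:r[1])
cv2.polylines(c,[np.int32(edges(th,0,0)+[du,dv])[:,None]],True,(0,0,255),1);cv2.imwrite('pics/fit2.png',c)
E
```

```text
(34, np.float64(71.0), np.float64(-16.0), np.float64(16.0))
(36, np.float64(65.0), np.float64(-16.0), np.float64(16.0))
(38, np.float64(67.0), np.float64(-15.0), np.float64(-16.0))
(40, np.float64(68.0), np.float64(-16.0), np.float64(-14.0))
(42, np.float64(63.0), np.float64(-6.0), np.float64(2.0))
(44, np.float64(65.0), np.float64(-8.0), np.float64(5.0))
(46, np.float64(65.0), np.float64(-11.0), np.float64(7.0))
(48, np.float64(65.0), np.float64(-13.0), np.float64(10.0))
(50, np.float64(63.0), np.float64(-15.0), np.float64(14.0))
(52, np.float64(59.0), np.float64(-16.0), np.float64(16.0))
(54, np.float64(55.0), np.float64(-4.0), np.float64(3.0))
(56, np.float64(53.0), np.float64(-7.0), np.float64(5.0))
```

View pics/fit2.png

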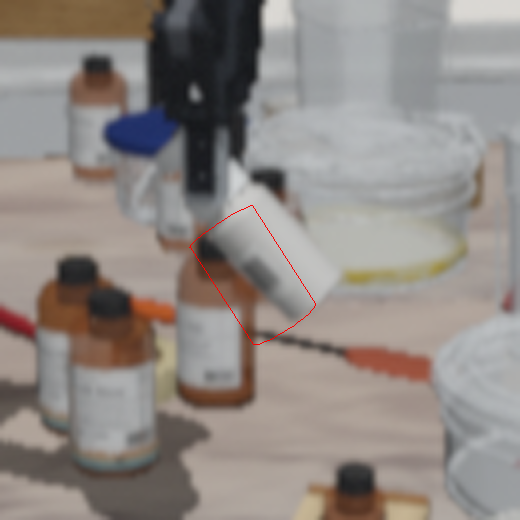

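```bash
python3 -m handwheel '{"offset":[[0,0,0],[0,0,0],[0,0,0],[0,0,0],[0,0,0],[0,0,0],[0,0,0],[0,0,0],[0,0,0],[0,0,0]],"roll":[0,0,0,0,0,0,0,0,0,0]}'
python3 - <<'E'
from h import *
snap('top','t9')
d=ctrl.get_image('side');c=np.vstack([d['img'][:,:,::-1]]);cv2.imwrite('pics/s11.png',cv2.resize(c[70:310,150:390],None,fx=2.4,fy=2.4,interpolation=cv2.INTER_CUBIC))
E
```

```text
t: 16.95
tool_pos: [0.5399, -0.2608, 0.2717]
tool_rot: [-2.562, -1.818, 0.0]
contact_force: [-0.2, 0.1, -0.4]
opening: 0.0291
```

View pics/t9.png

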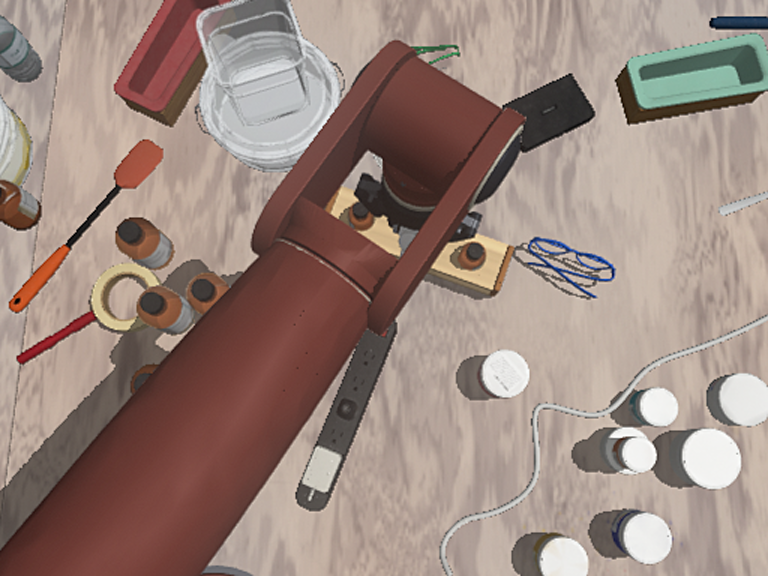

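View pics/s11.png

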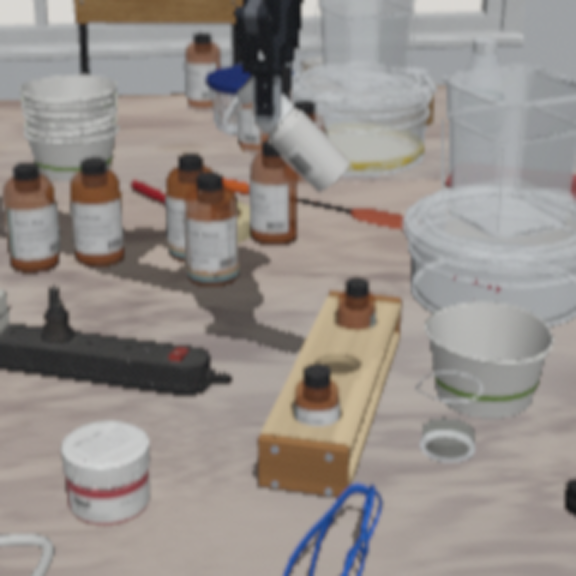

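```bash
cat > cmp.py <<'E'
from h import *
import os
g=ctrl.get_image('side')['img'][70:200,210:340].astype(int)
if os.path.exists('g.npy'): print('diff',np.abs(g-np.load('g.npy')).max())
np.save('g.npy',g);print(ctrl.get_obs()['opening'],ctrl.get_obs()['t'])
E
python3 cmp.py
for k in 1; do python3 -m handwheel '{"offset":[[0,0,0],[0,0,0],[0,0,0],[0,0,0],[0,0,0],[0,0,0],[0,0,0],[0,0,0],[0,0,0],[0,0,0]],"roll":[0,0,0,0,0,0,0,0,0,0]}'; done; python3 cmp.py
```

```text
0.02959450033988647 17.1
t: 18.1
tool_pos: [0.5399, -0.2608, 0.2717]
tool_rot: [2.562, 1.818, -0.0]
contact_force: [-0.7, -0.2, -1.2]
opening: 0.0295
diff 4
0.02941222874456741 18.15
```

Over a full second the picture barely changed (largest pixel difference 4), and the opening reading varies only within noise. The bottle is held still, so I'm handing in.

```bash
python3 -c "
from station import ctrl
print(ctrl.finish_job())"
```

```text
the job is handed in; nothing more can be done
None
```

I pressed the pump, drew the bottle out, tipped it spout side down and handed the job in at about 18 s, with the bottle still held in the gripper.

- **Pump:** The closed fingers pressed the head from z = 116 mm to 106.6 mm. The force then rose from 8.5 to 16 N with no further travel, so it was at the stop. A picture after letting go showed the head fully back up.
- **Tipping:** The moves only allow shifts and turns about the vertical, so the gripper itself could not tilt. I gripped the upper collar and lifted the bottle clear of the rack. I then dipped its base about 10 mm back into its own hole and turned it in the light grip against the hole's lip, with readings of about 2 N. After that I raised the grip to 50 N and lifted it away.
- **Last checks:**
  - **Tilt:** About 45° by the path geometry, with the outline matching best by eye at 40–45°. My automatic fit was inconclusive: against the cluttered background it only allowed roughly 42–48° and also gave a false best match well off the bottle.
  - **Height:** The lowest point of the base is at about z = 0.21 m, worked out from the tool pose and tilt.
  - **Stillness:** The bottle did not move visibly over the last second.
  - **Other items:** Both amber bottles still stand in the rack and the jar has not moved.

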